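Feed the clip block along the drilling-jig fence with the push stick

ROBOT

A 6-joint arm with a two-finger parallel gripper is mounted at the origin on the work surface. World frame = base frame: x ahead of the robot, y to its left, z up, the work surface at z = 0. Lengths are in m, angles in rad, forces in N, time in s.
With the tool pointing down it reaches from about 0.275 to 0.725 m from the base axis. Payload 15.9 kg.
Tool frame: the origin (TCP) lies midway between the tips of the shut fingers; the grasp point (between the pads) lies 19 mm behind it; z points along the fingers, y is the line along which they close (so a half turn about z gives the same grasp; the last joint's range is limited). The gripper opens to 85 mm and grips with 20 to 120 N. Pads are 22 mm wide; open, the fingers measure 114 mm over their backs; the gripper's body (76 mm by 85 mm) begins 54 mm behind the grasp point. The pads swing forward as they close: fully open they stand 13 mm farther back than shut.
Start: joints at [1.261, 0.213, -0.034, 1.323, 0, 1.571], TCP at [0.152, 0.476, 0.231] pointing down, gripper open.
Joint ranges: [-2.98, 2.98], [-0.74, 1.72], [-1.14, 1.35], [-2.1, 2.04], [-1.57, 1.44], [-3.14, 3.14]. Speed limits (rad/s): [1.89, 1.89, 2.39, 2.57, 3.14, 3.14].

INTERFACE

Orientations are given as [roll, pitch, yaw] about the fixed x, y, z axes, in that order (R = Rz(yaw) Ry(pitch) Rx(roll)).
In Python, from plant import r gives the robot as it stands.
- The arm moves only by the tool apply_moves, never from a script. Its argument "targets" is one flat list of numbers, 5 for each row, row after row: the closure, from 0 (fully open) to 1 (shut), then the shift along the tool's x, y, z in mm, then the turn about the tool's z in degrees. In form: [fingers, dx, dy, dz, yaw, fingers, dx, dy, dz, yaw, ...]. A call has 1 to 20 rows; each row shifts and turns the commanded pose from where the row before left it, along the tool's axes as they then stand; what a row does not reach is not made up. A row lasts 1/8 s, in which the tool goes at most 62.5 mm and 10.7 degrees, less where a joint would pass 70% of its speed; a pose out of reach is approached as far as the arm can. A call is refused whole if a number of a shift passes 62.5 or a number of a turn 10.7, either way. A call with a gripper value outside its range is refused whole. The fingers move at their own pace and stop on an object; "newtons" is the grip in N (left out, the last holds). Time passes only in rows, so rows that do not move let the fingers close. It gives the time, the measured TCP pose, the force, the opening and the grip force at its end, in the units of the state.
- r.read_state(): the state, without advancing time (a new reading comes with each control period).
- r.read_camera(name): name is "scene" or "top" or "wrist"; returns the picture (384x512x3 uint8, red, green, blue); there is no depth.
- r.calibration(name): a dict with "mtx" (3x3 intrinsics, pixels), "origin" and "orientation" of the camera in the world. Camera axes: x right, y down, z forward; pixel columns grow to the right and rows downward; lengths in m; the calibration is good to about 2 mm. A picture is of the moment at which its call begins: read the wrist's pose just before it. calibration takes no time and is no camera call; for the wrist camera it gives the pose at the moment of the call.
- r.finish_job(): hands the job in; it is judged then, once.
The state is a dict: "time": time; "joint_positions": joint angles; "joint_vel": joint speeds; "joint_efforts": joint torques, N m; "eef_pos": TCP position; "ee_rot": TCP orientation; "contact_force": force on the tool from outside, world axes, zero at the start; "wrist_torque": the same for the moment, N m; "width": opening from 0.0 (shut) to 1.0 (fully open); "finger_force": force on a finger pad.
Only numpy, scipy, OpenCV 4.12 (cv2) and the standard library are available. Lean on these libraries where they do the work, as an engineer would, in place of code of your own. Each camera call takes 0.05 s, during which the arm holds its last target. There are 200 camera calls.

TASK

Take the red push stick out of its wooden stand and, with its notched foot, press the pine block flat against the aluminium fence while it is still at its end of the jig. Then feed it along, kept pressed against the fence with some 4 to 5 newtons all the way and passing under the sprung hold-down, until it sits fully home and is pushed firmly, with about 5 newtons, against the red stop; touch the block only with the stick and push gently, since hard pressing bruises the soft pine. Finally stand the stick back in its stand, leave the block home against fence and stop, and leave everything else on the bench as it was.

Things in the scene. Friction and masses are not known exactly. Their poses are not given: they have to be found in the camera images.
- jig: Plywood jig board fixed to the bench, 18 mm thick, spanning x -90..90 and y -230..210 mm about its origin (on its underside). +y is the feed direction, +x the fence side. A bridge at y = 100 mm carries the hold-down: a post at x 61..83 mm and a steel strap, 22 mm wide, out to x = -35 mm, its top 70 mm above the bench.
- holddown (a joint): Upward travel (m, 0 at rest, at most 0.012) of the black sprung ski under the bridge: it spans y 61..125 mm of the jig at x = -25 mm, is free of the block at first, has a sloping lead-in on its -y side, is lifted about 3 mm by the block and then presses down on it with about 2.5 N, so the feed gets stiffer there.
- fence: Straight aluminium fence rail fixed on the jig board; its setting differs a little each time. 22 mm thick, 400 mm long, 26 mm high. Origin: on its straight working face, level with the board's top (18 mm above the bench). The face is the plane x = 0 and runs along y from -210 to 190 mm; the block runs on the -x side and is fed towards +y.
- stop: Red end stop clamped to the fence, 50 mm across x (x -53..-3), 26 mm high. Origin: on the plane of its working face (facing -y), at the fence's face, at the board's top. Axes as the fence's. Set at a different place along the fence each time.
- block: Loose pine block, 50 (x) x 120 (y) x 32 mm high, about 0.16 kg, with a black cross on its top nearer the front. Origin: centre of its underside; +y is its front (leading) end, its +x long side goes against the fence. It starts lying on the board, some 20 to 35 mm off the fence and a little askew. The hidden friction varies; feeding takes roughly 1 to 10 N.
- block_centre (a point): Centre of the block, 16 mm above its underside; axes as the block's.
- block_front (a point): Centre of the block's leading (+y) end face, 60 mm ahead of the centre.
- stick: Red push stick, 106 mm long, 0.13 kg, standing upright. L-shaped foot 40 mm high, +-18 mm about the axis, with a notch open to +x and +y: rear wall at y -18..-6 mm, side wall at x -18..-6 mm, so the inner corner is at x = y = -6 mm; it takes the block's rear corner on the side away from the fence. Origin: on the shaft's axis, at the foot's underside.
- stick_grip (a point): Point on the axis of the stick's 24 x 24 mm square shaft, 76 mm above the foot's underside, a good height to grip; axes as the stick's (z up). The shaft begins 40 mm above the foot's underside and ends at 106 mm; in use it stands over the block's top.
- stand: Fixed square wooden stand for the stick, 56 x 56 x 40 mm high, walls 6 mm, floor 6 mm: the open pocket is 44 x 44 mm and 34 mm deep. Origin: centre of its underside. The stick stands in it with its axes along the stand's.
- torch: Yellow and black plastic torch lying down, 150 mm long, 42 mm thick: leave alone.
- pin_tin: Round steel safety-pin tin, 78 mm across, 28 mm high: leave alone.
- eye_cup: Clear plastic eye cup, 52 mm across, 45 mm high: leave alone.
- spring_clip: Small steel spring clip for the torch, 20 x 40 x 29 mm: leave alone.
- screwdriver: Screwdriver lying on the bench: leave alone.
- glue: White wood-glue bottle, 52 mm across, 130 mm high: leave alone.
- screw_jar: Glass screw jar, 60 mm across, 70 mm high: leave alone.
Things that resemble listed ones, but are neither listed nor needed, are in the scene too. There is more than one size of the block; the one meant has the size given above. There is more than one size of the stand; the one meant has the size given above.

How it is judged:
On the way, in this order (a step that is already met when the one before it is completed fails the run):
1. near its starting end the block lies flat against the fence, pressed there by the stick (x of block_centre in the frame of fence above -0.0275 m and angle between the y axis of block_centre and the y axis of fence, either way round below 0.03 rad and contact force between block and fence above 2 N and contact force between stick and block above 1 N and y of block_centre in the frame of fence below -0.045 m), for 0.2 s.
2. half way along, it is still pressed against the fence by the stick (x of block_centre in the frame of fence above -0.0275 m and angle between the y axis of block_centre and the y axis of fence, either way round below 0.03 rad and contact force between block and fence above 2 N and contact force between stick and block above 1 N and y of block_centre in the frame of fence between -0.035 and 0.045 m), for 0.2 s.
3. the stick has fed the block home and seats it firmly against the stop (x of block_centre in the frame of fence above -0.028 m and angle between the y axis of block_centre and the y axis of fence, either way round below 0.03 rad and y of block_front in the frame of stop above -0.0035 m and z of block_centre in the frame of fence below 0.022 m and contact force between stick and block above 0.5 N and contact force between block and stop above 2 N), for 0.1 s.
At the end, for the whole second after the job is handed in: The block is at rest with its long side within 3 mm of the fence and parallel to it within 0.03 rad, its front within 3.5 mm of the stop, flat on the board; the stick stands upright (within 0.15 rad) on the floor of its stand's pocket, at rest (x of block_centre in the frame of fence above -0.028 m and angle between the y axis of block_centre and the y axis of fence, either way round below 0.03 rad and y of block_front in the frame of stop above -0.0035 m and z of block_centre in the frame of fence below 0.022 m and z of stick_grip in the frame of stand below 0.088 m and horizontal distance between stick_grip and stand below 0.015 m and angle between stick_grip's own z axis and vertical below 0.15 rad and linear speed of each of block, stick below 0.01 m/s); the robot touches nothing.
It fails at once if the block is touched by the fingers or the arm (contact force between any of the fingers, the arm and block above 0.5 N).
It fails at once if more than 30 N in all between the stick and the block, more than 15 N between the block and the fence, or more than 20 N between the block and the stop (contact force between stick and block above 30 N or contact force between block and fence above 15 N or contact force between block and stop above 20 N).
It fails at once if the block strays from the fence (over 5 mm at its centre or 0.06 rad) after leaving its starting end (y of block_centre in the frame of fence above -0.035 m and not (x of block_centre in the frame of fence above -0.03 m and angle between the y axis of block_centre and the y axis of fence, either way round below 0.06 rad)).
It fails at once if the block is lifted or tipped (angle between block_centre's own z axis and vertical above 0.15 rad or z of block_centre in the frame of fence above 0.03 m).
It fails at once if a bystander is moved more than 25 mm (distance of any of torch, pin_tin, eye_cup, spring_clip, screwdriver, glue, screw_jar from where it was at the start of the episode above 0.025 m).
It also fails if it takes over 72 s, if anything falls off the work surface, if the arm or the gripper's body presses on something with over 40 N, if the wrist force passes 120 N, or if a joint passes its speed limit or range.

## Working session

There is one attempt and no reset: what is moved stays moved. The work goes in short steps, Python scripts to look and compute and a tool call to move; the robot and the scene stay as the last step left them, time stands still between calls to the robot, and variables do not carry over. Pictures are saved under pics/ and viewed, at most 13 in all, crops included, and the job is handed in when it is done.

Besides the shell and the picture viewer there is one more tool, called after "Emit:" as name(argument=value, ...), one argument or row to a line, values as JSON. apply_moves: Moves the arm, as the interface text tells. Its arguments: {"type":"object","properties":{"targets":{"type":"array","items":{"type":"number"}},"newtons":{"type":"number"}},"required":["targets"]}

```bash
mkdir -p pics; python3 - <<'E'
from plant import r
import cv2,numpy as np
for n in ("top","scene"):
    im=r.read_camera(n); cv2.imwrite(f"pics/{n}0.png",im[:,:,::-1]); c=r.calibration(n); print(n,c)
print(r.read_state())
E
```

```text
top {'mtx': array([[457.93483723,   0.        , 255.25330487],
       [  0.        , 457.93483723, 185.8716797 ],
       [  0.        ,   0.        ,   1.        ]]), 'origin': array([ 0.3509021 , -0.02839163,  1.2496648 ]), 'orientation': array([-2.95802627,  0.00648547, -1.56918749])}
scene {'mtx': array([[435.88179689,   0.        , 258.93125306],
       [  0.        , 435.88179689, 188.20816282],
       [  0.        ,   0.        ,   1.        ]]), 'origin': array([ 0.85752693, -0.50236236,  1.05854319]), 'orientation': array([-2.60989061, -0.00696782,  0.5229665 ])}
{'time': 0.1, 'joint_positions': array([ 1.26098746e+00,  2.13305814e-01, -3.49275642e-02,  1.32350498e+00,
       -1.01764083e-05,  1.57077861e+00]), 'joint_vel': array([-0.00122237,  0.00099035,  0.00273557, -0.0003095 , -0.00176148,
        0.00018421]), 'joint_efforts': array([ 3.14760458e-03, -6.87248683e+01,  4.87807131e+01,  1.21531187e-02,
        1.08882546e-04, -2.11001145e-05]), 'eef_pos': array([0.15235629, 0.47592921, 0.23089351]), 'ee_rot': array([-3.14065062e+00,  1.01597116e-05,  2.83180152e+00]), 'contact_force': array([-0.48999549, -0.38058814,  0.35725524]), 'wrist_torque': array([0.03339159, 0.00341441, 0.00697574]), 'finger_force': 0.0, 'width': 1.0034298488609408}
```

View pics/top0.png

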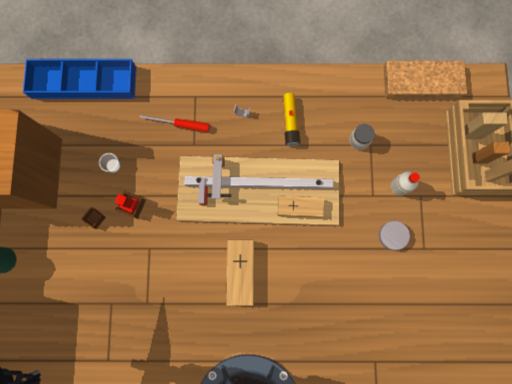

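View pics/scene0.png

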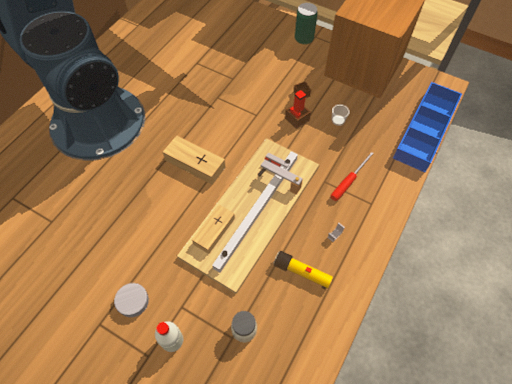

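Top view: the jig spans (178..340, 156..225). The fence is at row ~183, the stop at (203,190), and the bridge at x~217. Block candidates are (300,206) on the jig and a larger one at (240,272) on the bench. The one meant is on the board near the fence. The stick with its stand is at (129,204), and a smaller dark stand is at (93,217). I'll confirm both in a crop.

```bash
python3 - <<'E'
import cv2,numpy as np
im=cv2.imread("pics/top0.png")
a=cv2.resize(im[150:230,172:346],None,fx=4.5,fy=4.5,interpolation=cv2.INTER_CUBIC)
b=cv2.resize(im[180:235,75:155],None,fx=4.0,fy=4.0,interpolation=cv2.INTER_CUBIC)
c=cv2.resize(cv2.imread("pics/scene0.png")[78:132,270:360],None,fx=4,fy=4,interpolation=cv2.INTER_CUBIC)
o=np.zeros((360+220,783,3),np.uint8);o[:360,:783]=a;o[360:580,:320]=b;o[360:576,330:690]=c
cv2.imwrite("pics/crop0.png",o)
E
```

```text
(no output)
```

View pics/crop0.png

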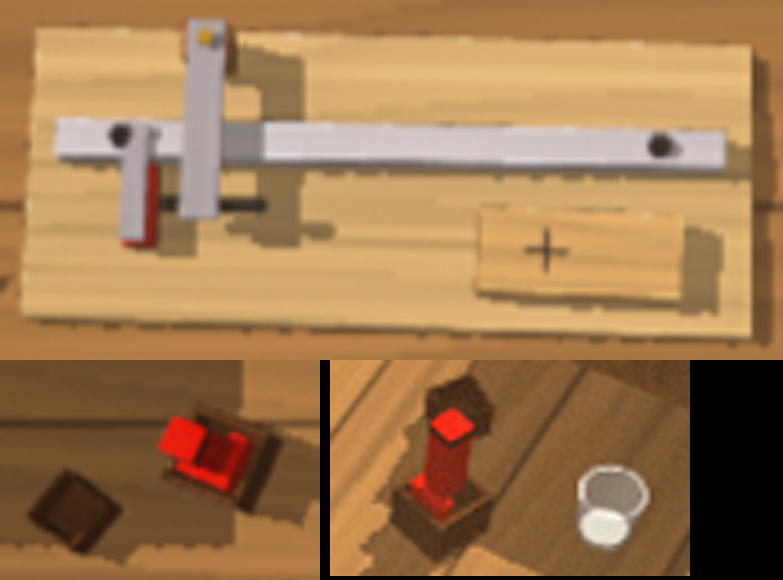

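```bash
cat > h.py <<'E'
import numpy as np
from scipy.spatial.transform import Rotation as R
def rot(o): return R.from_euler('xyz',o).as_matrix()
def pix2w(c,uv,z):
    uv=np.atleast_2d(uv).astype(float); M=rot(c['orientation'])
    d=np.c_[uv,np.ones(len(uv))]@np.linalg.inv(c['mtx']).T@M.T
    o=np.array(c['origin']); return o+d*((z-o[2])/d[:,2])[:,None]
def w2pix(c,p):
    q=(np.atleast_2d(p)-c['origin'])@rot(c['orientation'])@c['mtx'].T
    return q[:,:2]/q[:,2:]
def togo(s,xy,z,yaw):
    """shift in tool axes mm and turn deg; yaw = wanted ee yaw"""
    d=rot(s['ee_rot']).T@(np.r_[xy,z]-s['eef_pos'])*1000
    return d.round(1)
E
python3 - <<'E'
from plant import r
from h import *
c=r.calibration("top")
def A(p): return (np.array(p,float)+.5)/4.5+[172,150]-.5
def B(p): return (np.array(p,float)-[0,360]+.5)/4+[75,180]-.5
def pr(n,P): print(n,(P[:,:2]*1000).round(1).tolist())
f=pix2w(c,A([(57,152),(724,161)]),.044);pr("fence",f);d=f[0]-f[1];print(np.linalg.norm(d),np.degrees(np.arctan2(-d[0],d[1])))
b=pix2w(c,A([(479,207),(683,214),(682,298),(477,291)]),.050);pr("block",b);print(b.mean(0),[np.linalg.norm(b[i]-b[i-1]) for i in range(4)]);d=b[0]-b[1];print(np.degrees(np.arctan2(-d[0],d[1])))
j=pix2w(c,A([(37,28),(752,44),(752,338),(22,316)]),.018);pr("jig",j)
pr("stopface",pix2w(c,A([(158,165),(155,244)]),.044))
s=pix2w(c,B([(178,415),(208,428),(193,466),(160,452)]),.112);pr("stick",s);print(s.mean(0));d=s[0]-s[1];print(np.degrees(np.arctan2(-d[0],d[1])))
s=pix2w(c,B([(200,403),(280,432),(245,508),(165,470)]),.040);pr("stand",s);print(s.mean(0),[np.linalg.norm(s[i]-s[i-1]) for i in range(4)]);d=s[0]-s[1];print(np.degrees(np.arctan2(-d[0],d[1])))
E
```

```text
fence [[581.4, 170.3], [576.1, -226.9]]
0.3971705639802567 -0.7648125538980403
block [[547.4, -80.8], [543.3, -200.9], [493.5, -199.0], [497.6, -79.3]]
[ 0.52042992 -0.13997516  0.05      ] [np.float64(0.04982439608289202), np.float64(0.12012737814259104), np.float64(0.04974076296663525), np.float64(0.11981417073112365)]
-1.9607882002973476
jig [[664.2, 189.2], [654.0, -250.5], [473.4, -244.7], [486.2, 192.6]]
stopface [[573.6, 109.8], [526.1, 110.6]]
stick [[542.7, 322.9], [534.4, 303.5], [510.2, 311.7], [519.1, 332.9]]
[0.52662031 0.31774655 0.112     ]
-23.147251052566343
stand [[563.0, 330.8], [543.3, 276.1], [492.2, 297.0], [517.6, 351.7]]
[0.5290494  0.31390448 0.04      ] [np.float64(0.05000297432256846), np.float64(0.058160888208171654), np.float64(0.05526451666321808), np.float64(0.0603473099914481)]
-19.785540199814047
```

Emit:
apply_moves(
  targets=[0,-40,-3.6,0,0,0,-40,-3.6,0,0,0,-40,-3.6,0,0,0,-40,-3.6,0,0,0,-40,-3.6,0,0,0,-40,-3.6,0,0,0,-40,-3.6,0,0,0,-40,-3.6,0,0,0,-40,-3.6,0,0,0,-44,-3.6,0,0,0,0,0,0,4,0,0,0,0,0,0,0,0,0,0],
  newtons=40,
)

```text
time: 1.72
eef_pos: [0.5258, 0.3189, 0.2312]
ee_rot: [-3.141, -0.0, 2.764]
contact_force: [0.1, -0.6, 0.4]
width: 0.997
finger_force: 0.0
```

```bash
python3 - <<'E'
from plant import r
from h import *
import cv2
s=r.read_state();c=r.calibration("wrist");im=r.read_camera("wrist")
print(s['eef_pos'],s['ee_rot'],s['joint_positions'].round(3),s['contact_force'],c)
cv2.imwrite("pics/w1.png",cv2.resize(im[:,:,::-1],(768,576),interpolation=cv2.INTER_CUBIC))
E
```

```text
[0.52581393 0.31892151 0.23124728] [-3.14139641e+00 -1.79907506e-04  2.76393151e+00] [0.545 0.462 0.315 1.424 0.    0.923] [ 0.05105452 -0.60359986  0.39375266] {'mtx': array([[299.72940486,   0.        , 255.31550468],
       [  0.        , 299.72940486, 188.60606818],
       [  0.        ,   0.        ,   1.        ]]), 'origin': array([0.46337945, 0.34345304, 0.37505032]), 'orientation': array([2.87294510e+00, 2.61135715e-04, 1.19273556e+00])}
```

View pics/w1.png

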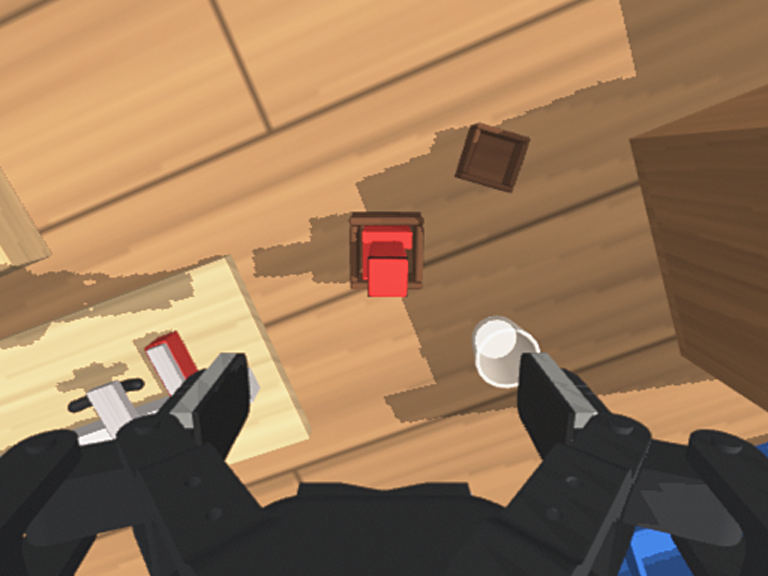

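The picture shows the stick top at corners (368,258), (407,297) in the enlarged view. Its stand rim runs (350,212) to (423,289). The eye cup at (505,352) sits beyond the right finger.

```bash
python3 - <<'E'
from plant import r
from h import *
c=r.calibration("wrist")
def A(p): return (np.array(p,float)+.5)/1.5-.5
for n,P,z in (("stick",[(368,258),(407,257),(407,297),(369,297)],.112),("stand",[(350,212),(423,212),(423,289),(350,289)],.040)):
    s=pix2w(c,A(P),z);d=s[0]-s[1]
    print(n,s[:,:2].round(4).tolist(),s.mean(0),[np.linalg.norm(s[i]-s[i-1]).round(4) for i in range(4)],np.degrees(np.arctan2(d[1],d[0])))
    print("tool mm",(rot(r.read_state()['ee_rot']).T@(s.mean(0)-r.read_state()['eef_pos'])*1000).round(1))
p=pix2w(c,A([(475,350),(540,355),(507,385)]),.045);print("cup",p)
E
```

```text
stick [[0.5128, 0.314], [0.5209, 0.3359], [0.5442, 0.327], [0.5356, 0.3054]] [0.52838763 0.32059058 0.112     ] [np.float64(0.0244), np.float64(0.0233), np.float64(0.025), np.float64(0.0233)] -110.16513856150243
tool mm [ -1.9   2.4 119.4]
stand [[0.4892, 0.3067], [0.5092, 0.357], [0.5649, 0.3364], [0.544, 0.2837]] [0.52680229 0.32093897 0.04      ] [np.float64(0.0594), np.float64(0.0541), np.float64(0.0594), np.float64(0.0566)] -111.6657861768638
tool mm [ -0.3   2.2 191.4]
cup [[0.62591315 0.3573221  0.045     ]
 [0.6491208  0.40407696 0.045     ]
 [0.66470278 0.37167674 0.045     ]]
```

Emit:
apply_moves(
  targets=[0,-1.5,2,36,0,0,0,0,40,0,0,0,0,40,0,0,0,0,30,0,0,0,0,20,0,0,0,0,0,0,0.5,0,0,0,0,1,0,0,0,0,1,0,0,0,0,1,0,0,0,0,1,0,0,0,0,1,0,0,0,0],
  newtons=60,
)

```text
time: 3.28
eef_pos: [0.5287, 0.3202, 0.0659]
ee_rot: [3.141, 0.001, 2.762]
contact_force: [-0.8, 0.1, 5.7]
width: 0.271
finger_force: 59.3
```

Emit:
apply_moves(
  targets=[1,0,0,-10,0,1,0,0,-20,0,1,0,0,-30,0,1,0,0,-40,0,1,0,0,0,0,1,0,0,0,0],
)

```text
time: 4.03
eef_pos: [0.5282, 0.32, 0.1651]
ee_rot: [-3.141, -0.0, 2.762]
contact_force: [-0.3, 0.6, -1.6]
width: 0.274
finger_force: 59.0
```

```bash
python3 - <<'E'
from plant import r
from h import *
import cv2
s=r.read_state();im=r.read_camera("scene")
print(s['eef_pos'],s['contact_force'],s['wrist_torque'],s['width'])
cv2.imwrite("pics/s2.png",cv2.resize(im[40:190,180:400,::-1],None,fx=3.5,fy=3.5,interpolation=cv2.INTER_CUBIC))
E
```

```text
[0.52821957 0.31995313 0.16509036] [-0.27679099  0.57488738 -1.64926506] [-0.00148205 -0.05461405  0.00127898] 0.2740687569599119
```

View pics/s2.png

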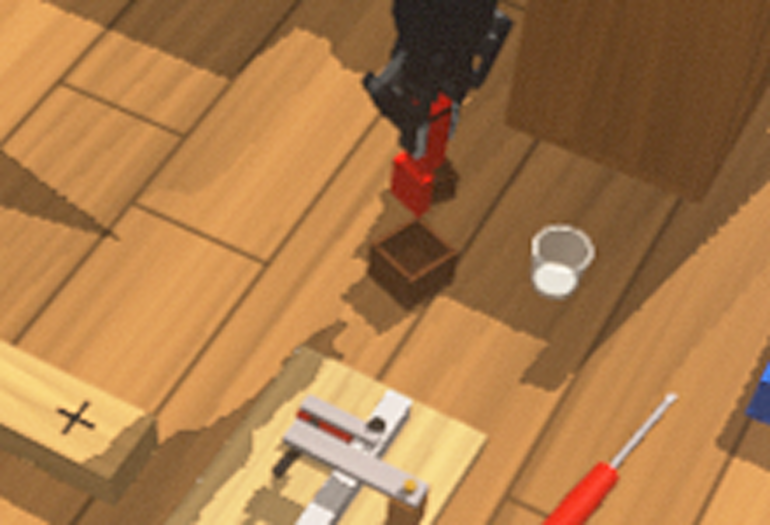

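Emit:
apply_moves(
  targets=[1,-10.3,-45.4,0,0,1,-10.3,-45.4,0,0,1,-10.3,-45.4,0,0,1,-10.3,-45.4,0,0,1,-10.3,-45.4,0,0,1,-10.3,-45.4,0,0,1,-10.3,-45.4,0,0,1,-10.3,-45.4,0,0,1,-10.3,-45.4,0,0,1,-10.3,-45.4,0,0,1,0,0,0,0],
  newtons=120,
)

```text
time: 5.45
eef_pos: [0.4546, -0.1421, 0.1644]
ee_rot: [-3.141, -0.002, 2.758]
contact_force: [0.3, 0.7, -1.1]
width: 0.264
finger_force: 117.7
```

Emit:
apply_moves(
  targets=[1,0,0,0,-10.1,1,0,0,0,-10.1,1,0,0,0,-10.1,1,0,0,0,-10.1,1,0,0,0,-10.1,1,0,0,0,-10.1,1,0,0,0,-10.1,1,0,0,0,-10.1,1,0,0,0,-10.1,1,0,0,0,-10.1,1,0,0,0,-9.8,1,0,0,0,0,1,0,0,0,0],
)

```text
time: 7.08
eef_pos: [0.4556, -0.1394, 0.165]
ee_rot: [3.141, 0.0, -1.591]
contact_force: [1.0, 0.1, -1.2]
width: 0.27
finger_force: 117.6
```

```bash
python3 - <<'E'
from plant import r
from h import *
import cv2
s=r.read_state();im=r.read_camera("wrist");c=r.calibration("wrist")
print(s['time'],s['eef_pos'],np.degrees(s['ee_rot']),s['contact_force'],s['wrist_torque'],s['width'],s['joint_positions'].round(2))
print(togo(s,[.455,-.14],.080,0),c['origin'],c['orientation'])
cv2.imwrite("pics/w3.png",cv2.resize(im[:,:,::-1],(768,576),interpolation=cv2.INTER_CUBIC))
E
```

```text
7.075 [ 0.45564209 -0.13937286  0.16498646] [ 1.79964614e+02  1.32456974e-02 -9.11518482e+01] [ 0.98650747  0.14339529 -1.21809002] [-0.02617738 -0.01034708 -0.02268631] 0.27016995512382075 [-0.3   0.19 -0.23  1.15  0.   -1.85]
[ 0.7  0.6 85. ] [ 0.45442272 -0.20697189  0.30883783] [ 2.87262907e+00 -4.74322739e-04  3.12155569e+00]
```

View pics/w3.png

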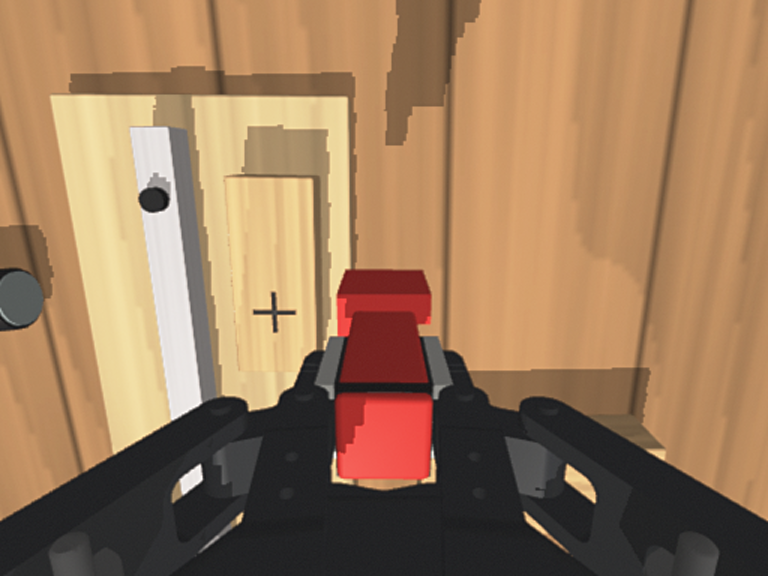

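Emit:
apply_moves(
  targets=[1,0,0,35,0,1,0,0,35,0,1,0,0,15,0,1,0,0,0,0,1,0,0,0,0],
)

```text
time: 7.75
eef_pos: [0.4565, -0.14, 0.0814]
ee_rot: [-3.14, -0.0, -1.588]
contact_force: [1.1, -0.8, -0.1]
width: 0.265
finger_force: 117.8
```

```bash
python3 - <<'E'
from plant import r
from h import *
s=r.read_state();print(s['eef_pos'],s['contact_force'],s['wrist_torque'])
c=dict(mtx=r.calibration("wrist")['mtx'],origin=np.array([0.45442272,-0.20697189,0.30883783]),orientation=np.array([2.87262907,-4.74322739e-04,3.12155569]))
def A(p): return (np.array(p,float)+.5)/1.5-.5
b=pix2w(c,A([(226,177),(313,177),(322,372),(238,372)]),.05);print(b.round(4))
f=pix2w(c,A([(170,128),(207,400)]),.044);print(f.round(4))
E
```

```text
[ 0.45652196 -0.14001837  0.08144341] [ 1.10032398 -0.8323708  -0.0705472 ] [-0.01613003 -0.07256549 -0.0179173 ]
[[ 0.5426 -0.1991  0.05  ]
 [ 0.4939 -0.1982  0.05  ]
 [ 0.4956 -0.0782  0.05  ]
 [ 0.5486 -0.0793  0.05  ]]
[[ 0.5729 -0.2261  0.044 ]
 [ 0.5733 -0.0566  0.044 ]]
```

Emit:
apply_moves(
  targets=[1,0,-6,0,0,1,0,-6,0,0,1,0,-4,0,0,1,0,-2.5,0,0,1,0,-2.5,0,0,1,0,-2.5,0,0,1,0,-2.5,0,0,1,0,-2.5,0,0,1,0,-2.5,0,0,1,0,-2.5,0,0,1,0,-2.5,0,0,1,0,-2.5,0,0,1,0,-2.5,0,0,1,0,-2.5,0,0],
)

```text
time: 9.5
eef_pos: [0.4995, -0.1405, 0.0803]
ee_rot: [-3.142, 0.0, -1.587]
contact_force: [-0.9, -0.7, -1.7]
width: 0.263
finger_force: 117.8
```

Emit:
apply_moves(
  targets=[1,0,-1.5,0,0,1,0,-1.5,0,0,1,0,-1,0,0,1,0,0,0,0],
)

```text
time: 10.0
eef_pos: [0.5034, -0.1406, 0.0803]
ee_rot: [-3.141, -0.0, -1.587]
contact_force: [0.2, 0.7, -0.7]
width: 0.265
finger_force: 117.8
```

Emit:
apply_moves(
  targets=[1,0,-1,0,0,1,0,-1,0,0,1,0,0,0,0],
)

```text
time: 10.38
eef_pos: [0.5053, -0.1406, 0.0803]
ee_rot: [-3.142, -0.0, -1.587]
contact_force: [-0.6, 0.0, -0.3]
width: 0.265
finger_force: 117.8
```

Emit:
apply_moves(
  targets=[1,0,-1,0,0,1,0,0,0,0],
)

```text
time: 10.62
eef_pos: [0.5063, -0.1406, 0.0803]
ee_rot: [-3.142, -0.0, -1.587]
contact_force: [-1.4, 0.9, -0.6]
width: 0.263
finger_force: 117.9
```

Emit:
apply_moves(
  targets=[1,0,-1,0,0,1,0,0,0,0],
)

```text
time: 10.88
eef_pos: [0.5072, -0.1407, 0.0803]
ee_rot: [3.141, -0.0, -1.587]
contact_force: [-3.0, -0.2, 0.3]
width: 0.27
finger_force: 118.2
```

```bash
python3 - <<'E'
from plant import r
import cv2,numpy as np
F=[r.read_state()['contact_force']]
im=r.read_camera("top");F+=[r.read_state()['contact_force']]
w=r.read_camera("wrist");F+=[r.read_state()['contact_force']];print(np.round(F,2))
a=cv2.resize(im[165:225,240:346,::-1],None,fx=6,fy=6,interpolation=cv2.INTER_CUBIC)
cv2.imwrite("pics/c4.png",a)
E
```

```text
[[-3.02 -0.23  0.3 ]
 [-2.4  -1.27  0.04]
 [-3.63 -1.4   0.14]]
```

View pics/c4.png

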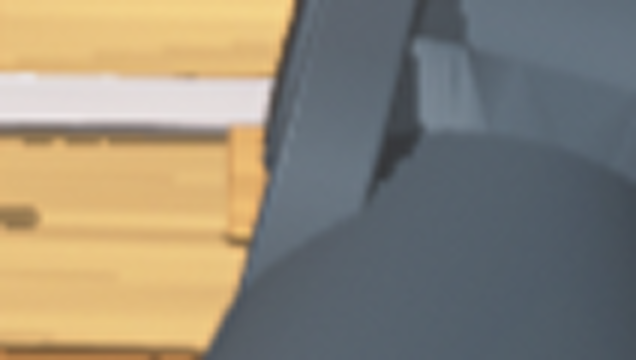

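Emit:
apply_moves(
  targets=[1,0,-0.6,0,0,1,0,0,0,0,1,0,0,0,0,1,0,0,0,0],
)

```text
time: 11.48
eef_pos: [0.5073, -0.1407, 0.0802]
ee_rot: [3.141, -0.0, -1.587]
contact_force: [-6.2, -0.6, 2.5]
width: 0.267
finger_force: 118.4
```

Emit:
apply_moves(
  targets=[1,0,5,0,0,1,0,17,0,0,1,0,18,0,0,1,0,0,0,10,1,0,0,0,10,1,0,0,0,10,1,0,0,0,10,1,0,0,0,10,1,0,0,0,10,1,0,0,0,10,1,0,0,0,10,1,0,0,0,10,1,0,-25,0,0,1,0,-25,0,0,1,0,-23,0,0,1,0,0,0,0],
)

```text
time: 13.48
eef_pos: [0.4668, -0.2142, 0.0804]
ee_rot: [-3.141, 0.001, 3.123]
contact_force: [0.1, -0.2, -0.9]
width: 0.269
finger_force: 118.0
```

```bash
python3 - <<'E'
from plant import r
from h import *
import cv2
s=r.read_state();w=r.read_camera("wrist");im=r.read_camera("top")
F=[s['contact_force']]
for i in range(6): r.read_camera("scene");F.append(r.read_state()['contact_force'])
print(s['time'],s['eef_pos'],np.degrees(s['ee_rot']),np.mean(F,0),np.std(F,0))
o=np.zeros((576,768,3),np.uint8)
o[:]=cv2.resize(w[:,:,::-1],(768,576),interpolation=cv2.INTER_CUBIC)
o[336:,348:]=cv2.resize(im[165:225,240:345,::-1],None,fx=4,fy=4,interpolation=cv2.INTER_CUBIC)
cv2.imwrite("pics/c5.png",o);print(r.calibration("wrist"))
E
```

```text
13.475 [ 0.46682413 -0.21416047  0.08038395] [-1.79983225e+02  4.98069166e-02  1.78952087e+02] [-0.01557832  0.23290443 -1.49491612] [0.21616529 0.42482371 0.39919125]
{'mtx': array([[299.72940486,   0.        , 255.31550468],
       [  0.        , 299.72940486, 188.60606818],
       [  0.        ,   0.        ,   1.        ]]), 'origin': array([ 0.39956316, -0.21176828,  0.22414856]), 'orientation': array([2.87265321e+00, 4.16489249e-05, 1.55442173e+00])}
```

View pics/c5.png

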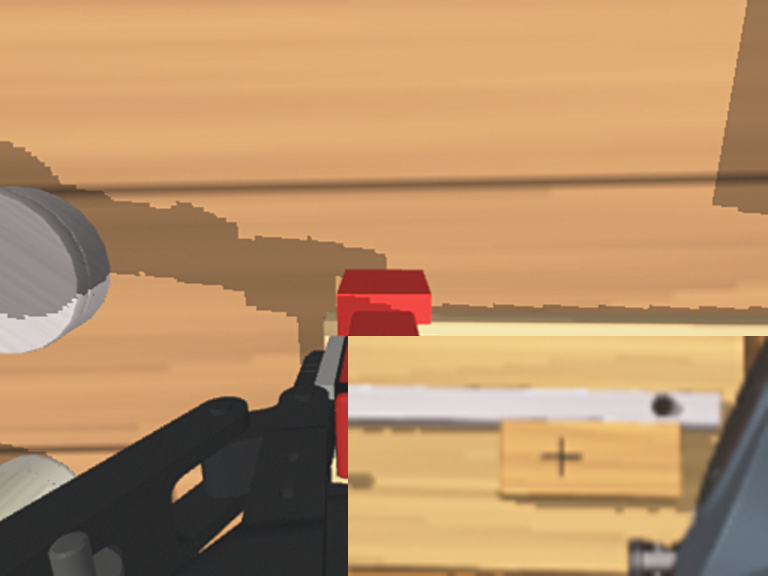

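Emit:
apply_moves(
  targets=[1,-15,0,0,0,1,-20,0,0,0,1,-15,6,0,0,1,-5,6,0,0,1,0,0,0,0],
)

```text
time: 14.5
eef_pos: [0.5219, -0.2012, 0.0801]
ee_rot: [3.141, -0.001, 3.126]
contact_force: [0.0, 0.3, -1.5]
width: 0.264
finger_force: 118.0
```

Emit:
apply_moves(
  targets=[1,-2.5,0,0,0,1,-2.5,0,0,0,1,-1,0,0,0,1,0,0,0,0],
)

```text
time: 15.0
eef_pos: [0.5279, -0.2021, 0.0803]
ee_rot: [-3.142, 0.0, 3.125]
contact_force: [-0.1, 0.6, -2.2]
width: 0.268
finger_force: 118.0
```

Emit:
apply_moves(
  targets=[1,-1,0,0,0,1,-1,0,0,0,1,0,0,0,0],
)

```text
time: 15.38
eef_pos: [0.5299, -0.2021, 0.0803]
ee_rot: [-3.142, 0.0, 3.125]
contact_force: [-0.6, 0.2, -1.4]
width: 0.265
finger_force: 118.0
```

Emit:
apply_moves(
  targets=[1,-0.7,0,0,0,1,0,0,0,0],
)

```text
time: 15.62
eef_pos: [0.5302, -0.2021, 0.0803]
ee_rot: [-3.142, -0.001, 3.125]
contact_force: [-2.9, 0.2, 1.0]
width: 0.269
finger_force: 118.1
```

Emit:
apply_moves(
  targets=[1,-0.7,0,0,0,1,0,0,0,0],
)

```text
time: 15.88
eef_pos: [0.5305, -0.202, 0.0802]
ee_rot: [-3.142, -0.002, 3.125]
contact_force: [-7.2, 0.0, 2.8]
width: 0.268
finger_force: 118.4
```

Emit:
apply_moves(
  targets=[1,0.4,0,0,0,1,0,2,0,0,1,0,2,0,0,1,0,2,0,0,1,0,2,0,0,1,0,1,0,0,1,0,0,0,0],
)

```text
time: 16.75
eef_pos: [0.5305, -0.1932, 0.0801]
ee_rot: [-3.141, -0.001, 3.125]
contact_force: [-4.6, -1.2, -0.3]
width: 0.264
finger_force: 118.0
```

Emit:
apply_moves(
  targets=[1,0,1,0,0,1,0,1.5,0,0,1,0,1.5,0,0,1,0,1.5,0,0,1,0,1.5,0,0],
)

```text
time: 17.38
eef_pos: [0.5306, -0.1865, 0.0801]
ee_rot: [-3.141, -0.001, 3.125]
contact_force: [-5.1, -3.9, -1.5]
width: 0.27
finger_force: 118.0
```

Emit:
apply_moves(
  targets=[1,0,1.5,0,0,1,0,1.5,0,0,1,0,1.5,0,0,1,0,1.5,0,0,1,0,1.5,0,0,1,0,1.5,0,0,1,0,1.5,0,0,1,0,1.5,0,0],
)

```text
time: 18.38
eef_pos: [0.5308, -0.1745, 0.0801]
ee_rot: [-3.141, -0.001, 3.125]
contact_force: [-5.6, -4.1, -0.6]
width: 0.266
finger_force: 118.0
```

Emit:
apply_moves(
  targets=[1,0.1,2,0,0,1,0,2,0,0,1,0,2,0,0,1,0,2,0,0,1,0,2,0,0,1,0,2,0,0,1,0,2,0,0,1,0,2,0,0,1,0,2,0,0,1,0,2,0,0],
)

```text
time: 19.62
eef_pos: [0.5312, -0.1544, 0.0801]
ee_rot: [-3.141, -0.001, 3.125]
contact_force: [-4.6, -3.1, -1.9]
width: 0.267
finger_force: 118.0
```

Emit:
apply_moves(
  targets=[1,0,2,0,0,1,0,2,0,0,1,0,2,0,0,1,0,2,0,0,1,0,2,0,0,1,0,2,0,0,1,0,2,0,0,1,0,2,0,0,1,0,2,0,0,1,0,2,0,0],
)

```text
time: 20.88
eef_pos: [0.5316, -0.1343, 0.0801]
ee_rot: [-3.141, -0.001, 3.125]
contact_force: [-3.6, -2.8, -2.3]
width: 0.263
finger_force: 118.0
```

Emit:
apply_moves(
  targets=[1,-0.1,2,0,0,1,-0.05,2,0,0,1,0,2,0,0,1,-0.05,2,0,0,1,0,2,0,0,1,-0.05,2,0,0,1,0,2,0,0,1,-0.05,2,0,0,1,0,2,0,0,1,0,2,0,0],
)

```text
time: 22.12
eef_pos: [0.532, -0.1145, 0.0801]
ee_rot: [-3.141, -0.001, 3.125]
contact_force: [-5.1, -3.6, -1.2]
width: 0.265
finger_force: 118.0
```

Emit:
apply_moves(
  targets=[1,0,2,0,0,1,0,2,0,0,1,-0.05,2,0,0,1,0,2,0,0,1,0,2,0,0,1,-0.05,2,0,0,1,0,2,0,0,1,-0.05,2,0,0,1,0,2,0,0,1,0,2,0,0],
)

```text
time: 23.38
eef_pos: [0.5324, -0.0945, 0.0801]
ee_rot: [-3.14, -0.001, 3.125]
contact_force: [-5.0, -5.3, -0.9]
width: 0.266
finger_force: 118.1
```

Emit:
apply_moves(
  targets=[1,0,2,0,0,1,0,2,0,0,1,-0.05,2,0,0,1,0,2,0,0,1,0,2,0,0,1,-0.05,2,0,0,1,0,2,0,0,1,0,2,0,0],
)

```text
time: 24.38
eef_pos: [0.5327, -0.0786, 0.0801]
ee_rot: [-3.14, -0.001, 3.125]
contact_force: [-6.2, -5.3, 0.0]
width: 0.263
finger_force: 118.2
```

Slight excess; ease off 0.2 mm and creep into the ski.

Emit:
apply_moves(
  targets=[1,0.2,1.5,0,0,1,0,1.5,0,0,1,0,1.5,0,0,1,0,1.5,0,0,1,0,1.5,0,0,1,0,1.5,0,0,1,0,1.5,0,0],
)

```text
time: 25.25
eef_pos: [0.5328, -0.0679, 0.0801]
ee_rot: [-3.141, -0.001, 3.125]
contact_force: [-4.4, -4.3, -1.7]
width: 0.264
finger_force: 118.1
```

Emit:
apply_moves(
  targets=[1,0,1.5,0,0,1,0,1.5,0,0,1,-0.05,1.5,0,0,1,0,1.5,0,0,1,0,1.5,0,0,1,0,1.5,0,0,1,-0.05,1.5,0,0,1,0,1.5,0,0],
)

```text
time: 26.25
eef_pos: [0.5331, -0.056, 0.0801]
ee_rot: [-3.141, -0.001, 3.125]
contact_force: [-5.2, -4.7, -0.2]
width: 0.267
finger_force: 118.1
```

Emit:
apply_moves(
  targets=[1,0,1.5,0,0,1,0,1.5,0,0,1,0,1.5,0,0,1,-0.05,1.5,0,0,1,0,1.5,0,0,1,0,1.5,0,0,1,0,1.5,0,0,1,-0.05,1.5,0,0],
)

```text
time: 27.25
eef_pos: [0.5333, -0.0442, 0.0801]
ee_rot: [-3.14, -0.001, 3.125]
contact_force: [-6.1, -8.2, 0.2]
width: 0.267
finger_force: 118.2
```

Emit:
apply_moves(
  targets=[1,0.15,1.5,0,0,1,0,1.5,0,0,1,0,1.5,0,0,1,0,1.5,0,0,1,0,1.5,0,0,1,0,1.5,0,0,1,0,1.5,0,0],
)

```text
time: 28.12
eef_pos: [0.5335, -0.034, 0.0801]
ee_rot: [-3.139, -0.001, 3.124]
contact_force: [-5.0, -8.7, -0.3]
width: 0.265
finger_force: 118.2
```

Emit:
apply_moves(
  targets=[1,0,1.5,0,0,1,0,1.5,0,0,1,0,1.5,0,0,1,0,1.5,0,0,1,-0.05,1.5,0,0,1,0,1.5,0,0,1,0,1.5,0,0],
)

```text
time: 29.0
eef_pos: [0.5337, -0.0234, 0.0801]
ee_rot: [-3.14, -0.001, 3.124]
contact_force: [-4.4, -8.3, -0.4]
width: 0.261
finger_force: 118.2
```

Emit:
apply_moves(
  targets=[1,0,1.5,0,0,1,0,1.5,0,0,1,0,1.5,0,0,1,0,1.5,0,0,1,0,1,0,0],
)

```text
time: 29.62
eef_pos: [0.5338, -0.0164, 0.0801]
ee_rot: [-3.14, -0.001, 3.125]
contact_force: [-4.8, -7.8, -0.9]
width: 0.266
finger_force: 118.2
```

Emit:
apply_moves(
  targets=[1,0,1,0,0,1,0,1,0,0,1,0,1,0,0,1,0,1,0,0,1,0,1,0,0],
)

```text
time: 30.25
eef_pos: [0.5339, -0.0114, 0.0801]
ee_rot: [-3.14, -0.001, 3.124]
contact_force: [-3.2, -7.8, -2.6]
width: 0.267
finger_force: 118.2
```

Emit:
apply_moves(
  targets=[1,0,1,0,0,1,0,1,0,0,1,0,1,0,0],
)

```text
time: 30.62
eef_pos: [0.534, -0.0084, 0.0801]
ee_rot: [-3.14, -0.001, 3.124]
contact_force: [-4.9, -7.6, -0.8]
width: 0.264
finger_force: 118.2
```

Emit:
apply_moves(
  targets=[1,0,0.7,0,0,1,0,0.7,0,0],
)

```text
time: 30.88
eef_pos: [0.534, -0.007, 0.0801]
ee_rot: [-3.14, -0.001, 3.124]
contact_force: [-3.9, -8.2, -0.3]
width: 0.266
finger_force: 118.2
```

Emit:
apply_moves(
  targets=[1,-0.1,0.6,0,0,1,0,0.6,0,0],
)

```text
time: 31.12
eef_pos: [0.534, -0.0059, 0.0801]
ee_rot: [-3.14, -0.001, 3.124]
contact_force: [-4.8, -8.5, 0.3]
width: 0.268
finger_force: 118.2
```

Emit:
apply_moves(
  targets=[1,0,0.5,0,0,1,0,0.5,0,0],
)

```text
time: 31.38
eef_pos: [0.534, -0.0049, 0.0801]
ee_rot: [-3.14, -0.001, 3.124]
contact_force: [-4.1, -8.3, -0.3]
width: 0.268
finger_force: 118.2
```

Emit:
apply_moves(
  targets=[1,0,0.5,0,0,1,0,0.4,0,0],
)

```text
time: 31.62
eef_pos: [0.534, -0.004, 0.0801]
ee_rot: [-3.14, -0.001, 3.124]
contact_force: [-5.8, -8.1, -0.4]
width: 0.265
finger_force: 118.2
```

Emit:
apply_moves(
  targets=[1,0,0.5,0,0,1,0,0.5,0,0],
)

```text
time: 31.88
eef_pos: [0.5341, -0.003, 0.0801]
ee_rot: [-3.14, -0.001, 3.124]
contact_force: [-4.4, -8.5, -0.6]
width: 0.267
finger_force: 118.2
```

Emit:
apply_moves(
  targets=[1,0,0.5,0,0,1,0,0.4,0,0],
)

```text
time: 32.12
eef_pos: [0.5341, -0.0021, 0.0801]
ee_rot: [-3.14, -0.001, 3.124]
contact_force: [-4.6, -8.7, -0.7]
width: 0.261
finger_force: 118.2
```

Emit:
apply_moves(
  targets=[1,0,0.5,0,0,1,0,0.4,0,0],
)

```text
time: 32.38
eef_pos: [0.5341, -0.0015, 0.0801]
ee_rot: [-3.139, -0.001, 3.124]
contact_force: [-5.2, -12.4, 0.3]
width: 0.266
finger_force: 118.3
```

Emit:
apply_moves(
  targets=[1,0,0.5,0,0,1,0,0.4,0,0],
)

```text
time: 32.62
eef_pos: [0.5341, -0.0013, 0.0801]
ee_rot: [-3.137, -0.001, 3.124]
contact_force: [-4.0, -17.6, -0.7]
width: 0.266
finger_force: 118.5
```

```bash
python3 - <<'E'
from plant import r
import cv2,numpy as np
im=r.read_camera("top")
cv2.imwrite("pics/c6.png",cv2.resize(im[160:220,172:292,::-1],None,fx=6,fy=6,interpolation=cv2.INTER_CUBIC))
E
```

```text
(no output)
```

View pics/c6.png

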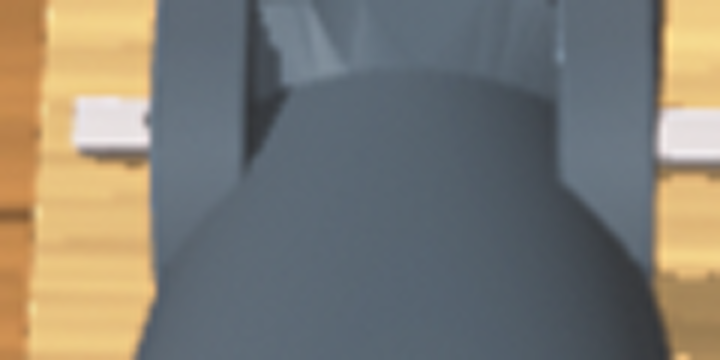

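Emit:
apply_moves(
  targets=[1,0,-0.5,0,0,1,0,0,0,0,1,0,0,0,0],
)

```text
time: 33.05
eef_pos: [0.5341, -0.0014, 0.0801]
ee_rot: [-3.138, -0.001, 3.124]
contact_force: [-4.6, -11.4, -0.2]
width: 0.266
finger_force: 118.8
```

Emit:
apply_moves(
  targets=[1,0.3,-0.7,0,0,1,0.5,-1,0,0,1,1,-2,0,0,1,3,-4,0,0,1,10,-8,0,0,1,20,-15,0,0,1,0,0,-25,0,1,0,0,-30,0,1,0,0,-30,0,1,0,0,0,0],
)

```text
time: 34.3
eef_pos: [0.5001, -0.0305, 0.1673]
ee_rot: [-3.141, 0.004, 3.125]
contact_force: [-0.3, -0.7, -2.3]
width: 0.269
finger_force: 118.9
```

```bash
python3 - <<'E'
from plant import r
from h import *
s=r.read_state();print(s['eef_pos'],np.degrees(s['ee_rot']),s['contact_force'])
print(togo(s,[.528,.3195],.165,0))
E
```

```text
[ 0.50010649 -0.03045462  0.16731909] [-179.99272424    0.21158228  179.03485255] [-0.2915337  -0.71929239 -2.29446924]
[-22.  350.4   2.4]
```

Emit:
apply_moves(
  targets=[1,-2.8,43.8,0,0,1,-2.8,43.8,0,0,1,-2.8,43.8,0,0,1,-2.8,43.8,0,0,1,-2.8,43.8,0,0,1,-2.7,43.8,0,0,1,-2.7,43.8,0,0,1,-2.6,43.8,0,0,1,0,0,0,10.4,1,0,0,0,10.4,1,0,0,0,0,1,0,0,0,0],
)

```text
time: 35.8
eef_pos: [0.527, 0.3195, 0.1648]
ee_rot: [-3.141, -0.0, 2.766]
contact_force: [0.5, 0.2, -0.7]
width: 0.268
finger_force: 118.9
```

```bash
python3 - <<'E'
from plant import r
from h import *
import cv2
s=r.read_state();print(s['eef_pos'],np.degrees(s['ee_rot']),togo(s,[.528,.3198],.067,0))
im=r.read_camera("top");w=r.read_camera("scene")
o=np.zeros((560,720,3),np.uint8);o[:330]=cv2.resize(im[160:215,172:292,::-1],None,fx=6,fy=6,interpolation=cv2.INTER_CUBIC)
o[332:532,:400]=cv2.resize(w[80:130,250:350,::-1],None,fx=4,fy=4,interpolation=cv2.INTER_CUBIC)
cv2.imwrite("pics/c7.png",o)
E
```

```text
[0.52696792 0.31952829 0.16484719] [-1.79968624e+02 -2.38254473e-02  1.58478923e+02] [-0.9  0.7 97.8]
```

View pics/c7.png

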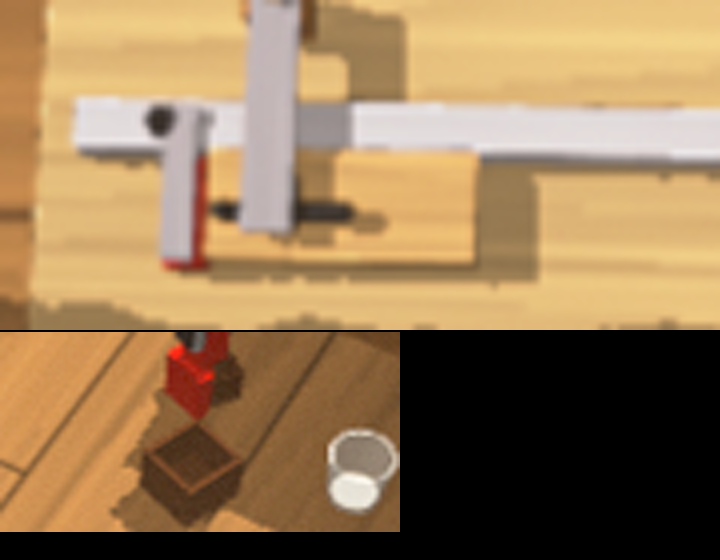

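The block sits home: its rear edge is at (475,155..265) and its front is at the red stop (207). The stick hangs above its stand. Lowering it now.

Emit:
apply_moves(
  targets=[1,-0.9,0.6,20,0,1,0,0,30,0,1,0,0,20,0,1,0,0,10,0,1,0,0,10,0,1,0,0,4,0,1,0,0,1.5,0,1,0,0,0,0],
)

```text
time: 36.9
eef_pos: [0.5284, 0.3203, 0.0702]
ee_rot: [3.141, 0.0, 2.762]
contact_force: [0.6, 0.2, -0.6]
width: 0.271
finger_force: 118.9
```

Emit:
apply_moves(
  targets=[1,0,0,1.5,0,1,0,0,1.3,0,1,0,0,1,0,1,0,0,0,0],
)

```text
time: 37.4
eef_pos: [0.5283, 0.3203, 0.0661]
ee_rot: [3.141, 0.0, 2.762]
contact_force: [0.3, -0.9, -0.0]
width: 0.266
finger_force: 119.2
```

Emit:
apply_moves(
  targets=[1,0,0,0.4,0,1,0,0,0,0],
)

```text
time: 37.65
eef_pos: [0.5284, 0.3203, 0.0661]
ee_rot: [3.141, 0.0, 2.762]
contact_force: [-1.7, 0.5, 6.6]
width: 0.269
finger_force: 120.3
```

On the floor. Release slowly and rise.

Emit:
apply_moves(
  targets=[0.6,0,0,0,0,0.5,0,0,0,0,0.3,0,0,0,0,0,0,0,0,0,0,0,0,0,0,0,0,0,0,0,0,0,0,0,0,0,0,0,-10,0,0,0,0,-30,0,0,0,0,-40,0,0,0,0,-40,0,0,0,0,-40,0,0,0,0,0,0],
  newtons=20,
)

```text
time: 39.28
eef_pos: [0.5295, 0.3209, 0.2295]
ee_rot: [3.137, 0.003, 2.762]
contact_force: [-0.4, 0.9, -1.2]
width: 1.001
finger_force: 0.0
```

```bash
python3 - <<'E'
from plant import r
from h import *
import cv2
s=r.read_state();print(s['time'],s['eef_pos'],s['width'])
w=r.read_camera("wrist")
cv2.imwrite("pics/w8.png",w[:,:,::-1])
E
```

```text
39.275 [0.5294586  0.32092619 0.22952454] 1.0013396640663998
```

View pics/w8.png

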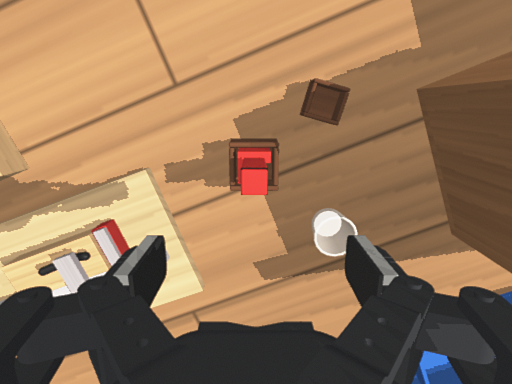

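The stick stands upright in its stand at (254,170), as at the start, and the gripper is clear.

```bash
python3 -c "
from plant import r
print(r.finish_job())"
```

```text
the job is handed in; nothing more can be done
None
```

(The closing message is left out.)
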